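# Slide the grating plate into the sloping cheese grater

### The arm

A 6-joint arm with a two-finger parallel gripper is mounted at the origin on the work surface. World frame = base frame: x ahead of the robot, y to its left, z up, the work surface at z = 0. Lengths are in m, angles in rad, forces in N, time in s.
With the tool pointing down it reaches from about 0.225 to 0.875 m from the base axis. Payload 3.4 kg.
Tool frame: the origin (TCP) lies at the very end of the fingers, on their centre line; the grasp point (between the pads) lies 19 mm behind it (grasp_offset is the distance from the TCP to the grasp point, in m); y points along the fingers, z is the direction in which the jaws open and shut, and the axes are right-handed (so a half turn about y gives the same grasp; the last joint's range is limited). The gripper opens to 85 mm and grips with 20 to 120 N. Pads are 22 mm wide; open, the fingers measure 114 mm over their backs; the gripper's body (76 mm by 85 mm) begins 54 mm behind the grasp point. The pads swing forward as they close: fully open they stand 13 mm farther back than shut.
Start: joints at [1.097, 0.276, 1.505, -0, 1.361, -0.121], TCP at [0.199, 0.54, 0.231] pointing down, gripper open.
Joint ranges: [-2.89, 2.89], [-0.75, 2.08], [0.22, 2.7], [-1.18, 4.32], [0.11, 2.71], [-2.7, 2.7]. Speed limits (rad/s): [2.57, 2.57, 3.14, 3.14, 3.14, 3.14].

### API

Orientations are given as a unit quaternion [w, x, y, z].
In Python, from rig import get_state, get_image, sign_off, grasp_offset gives the robot as it stands.
- The arm moves only by the shell command python3 -m jog 'ROWS' [FORCE]. ROWS is JSON, one flat list of numbers, 7 for each row, row after row: the closure in counts, from 0 (fully open) to 255 (shut), then the shift along the tool's x, y, z in cm, then the turn, a rotation vector about the tool's x, y, z in units of 8 degrees (1.0 is 8 degrees). In form: [jaw, tx, ty, tz, rx, ry, rz, jaw, tx, ty, tz, rx, ry, rz, ...]. A call has 1 to 12 rows; each row is the pose to reach, as a shift and turn from the pose commanded when the call began, along the tool's axes at that moment; what a row does not reach only later rows make up. A row lasts 1/8 s, in which the tool goes at most 62.5 mm and 10.7 degrees, less where a joint would pass 70% of its speed; a pose out of reach is approached as far as the arm can. A call with a gripper value outside its range is refused whole. The fingers move at their own pace and stop on an object; FORCE is the grip in N (left out, the last holds). Time passes only in rows, so rows that repeat a pose let the fingers close. It gives the time, the measured TCP pose, the force and the opening at its end, in the units of the state.
- get_state(): the state, without advancing time (a new reading comes with each control period).
- get_image(name): name is "scene" or "top" or "wrist"; returns a dict with "color" (480x640x3 uint8, blue, green, red), "mtx" (3x3 intrinsics, pixels), "R" (3x3) and "t" (3): a world point X has camera coordinates R X + t; the wrist camera has in their place "tool_from_camera" (4x4, takes a point from camera to tool coordinates, whose origin is the TCP and whose axes are the tool frame's). Camera axes: x right, y down, z forward; pixel columns grow to the right and rows downward; lengths in m; the calibration is good to about 2 mm. A picture is of the moment at which its call begins: read the wrist's pose just before it. There is no depth.
- sign_off(): hands the job in, once; it reports no verdict.
The state is a dict: "clock": time; "qpos": joint angles; "qd": joint speeds; "effort": joint torques, N m; "position": TCP position; "ee_rot": TCP orientation; "contact_force": force on the tool from outside, world axes, zero at the start; "moment": the same for the moment, N m; "width": finger opening in m.
Only numpy, scipy, OpenCV 4.12 (cv2) and the standard library are available. Lean on these libraries where they do the work, as an engineer would, in place of code of your own. Each camera call takes 0.05 s, during which the arm holds its last target.

### The job

Fit the cheese grater for the next pizzas: of the two steel plates on the wooden block, take the grating plate (the one studded with teeth) by its two long edges, never touching its teeth, and slide it from the open upper end down into the grooves of the sloping stand, teeth up, until it is fully home against the lower stop. Leave the slicing plate on the block and do not disturb the bowl, the oil bottle or the scraper.

Things in the scene. Friction and masses are not known exactly. Their poses are not given: they have to be found in the camera images.
- grater: the grating plate: flat steel slab 150 (x) x 60 (y) x 8 mm (z), about 0.18 kg, with teeth on its upper face. Starts flat, teeth up, on one of the block's plinths. Origin: centre of its underside; x along its length, y across, z out of the toothed face. The bare margin round the teeth is 10 mm at each long edge, 23 mm at each end. Either end may go in first.
- grater_teeth: the field of teeth on the grating plate, fixed to it: 104 x 40 mm, raised 2 mm over the face (tips of the studs 6 mm), centred on the plate. Must not be touched by the fingers. Same origin and axes as the grating plate.
- slicer: the slicing plate: same 150 x 60 x 8 mm steel slab, but smooth, with a single slanted blade across it instead of teeth. Starts flat on the other plinth. Origin: centre of its underside, axes as for the grating plate.
- block: wooden storage block, fixed: base 150 (x) x 200 (y) x 12 mm with two plinths 130 (x) x 36 (y) mm at y = +65 and -65 mm, tops 48 mm above the table. A plate lies along each plinth (its x along the block's x) and overhangs it by 12 mm on both long sides, so that fingers can straddle it. Origin: centre of the underside.
- stand: the grater stand, fixed for the episode: grey base plate 180 (x) x 130 (y) x 10 mm with steel legs that carry the sloping bed. Origin: centre of the underside, on the table; z up, x horizontal, towards the bed's upper end. The upper end points to the robot's left.
- bed: the sloping bed, 32 degrees from level. Origin: where the centre of the plate's underside lies when fully home, 85 mm above the table; x runs up the slope, y across, z out of the bed (up, leaning to the robot's right). The plate rests on two runners: tops at z = 0, y = +-13 to +-21 mm, x = -80 to +77 mm. End stop's face: x = -75 mm. Plate home: its upper 41 mm stand clear of the walls, edges free.
- mouth (a point): middle of the slot's mouth, at x = 20, y = 0, z = 4 mm of the bed's axes. The slot (bed's axes): side walls 63 mm apart inside, from x = -80 to +20 mm, with lips over the plate's edges, undersides at z = 10.5 mm, reaching in to y = +-24 mm: room of 63 x 10.5 mm for the 60 x 8 mm plate. At the mouth walls and lips flare a little; the flares end at x = +34 mm (walls), +22 mm (lips).
- bowl: bystander: open steel bowl, 170 mm wide, 75 mm high. Origin: centre of its underside.
- oil_bottle: bystander: green glass oil bottle with white cap, 60 mm wide, 170 mm high. Origin: centre of its underside.
- scraper: bystander: steel dough scraper with wooden grip, lying on the table, 92 mm (y) x 90 mm (x), 20 mm high. Origin: on its underside, mid-way.
Mind the look-alikes: they are no part of the job. What is shaped like the grater but blue, orange or yellow is not meant.

How it is judged:
At the end, for the whole second after the job is handed in: The grating plate rests in the grooves, teeth up, lower end against the stop: within 4 mm along the slope, 3 mm across, 2 mm below to 4 mm above, 4 degrees in line and 3.4 degrees flat; at rest; the slicing plate within 20 mm of its starting place (x of grater in the frame of bed between -0.004 and 0.004 m and y of grater in the frame of bed between -0.003 and 0.003 m and z of grater in the frame of bed between -0.002 and 0.004 m and angle between the x axis of grater and the x axis of bed, either way round below 0.07 rad and angle between the z axis of grater and the z axis of bed, either way round below 0.06 rad and angle between grater's own z axis and vertical below 1 rad and linear speed of grater below 0.01 m/s and distance of slicer from where it was at the start of the episode below 0.02 m); the robot touches nothing.
It fails at once if the robot's fingers or arm press on the teeth (over 1 N) (contact force between any of the fingers, the arm and grater_teeth above 1 N).
It fails at once if the bowl is moved more than 30 mm (distance of bowl from where it was at the start of the episode above 0.03 m).
It fails at once if the oil bottle is moved more than 30 mm (distance of oil_bottle from where it was at the start of the episode above 0.03 m).
It fails at once if the scraper is moved more than 30 mm (distance of scraper from where it was at the start of the episode above 0.03 m).
It fails at once if the slicing plate is moved more than 30 mm (distance of slicer from where it was at the start of the episode above 0.03 m).
It also fails if it takes over 51 s, if anything falls off the work surface, if the arm or the gripper's body presses on something with over 40 N, if the wrist force passes 120 N, or if a joint passes its speed limit or range.

## Working session

There is one attempt and no reset: what is moved stays moved. The work goes in short steps, Python scripts to look and compute and a shell command to move; the robot and the scene stay as the last step left them, time stands still between calls to the robot, and variables do not carry over. Pictures are saved under pics/ and viewed, and the job is handed in when it is done.

```bash
ls; mkdir -p pics; python3 - <<'E'
from rig import *
import cv2,numpy as np
np.set_printoptions(precision=4,suppress=True)
s=get_state();print(s,grasp_offset)
for n in ["scene","top","wrist"]:
    im=get_image(n);cv2.imwrite(f"pics/{n}0.png",im["color"])
    print(n,im["mtx"].tolist(),[im[k].tolist() for k in("R","t","tool_from_camera") if k in im])
E
```

```text
pics
{'clock': 0.0, 'qpos': array([ 1.097 ,  0.2766,  1.5062, -0.    ,  1.3607, -0.121 ]), 'qd': array([ 0.0016,  0.0023, -0.0001, -0.0005, -0.001 , -0.0011]), 'effort': array([ -0.0013, -41.6782, -24.5805,  -0.0003,   0.011 ,  -0.    ]), 'position': array([0.1984, 0.5391, 0.2304]), 'ee_rot': array([-0.6955,  0.6968, -0.1243,  0.1239]), 'contact_force': array([ 0.3472,  0.32  , -0.0534]), 'moment': array([-0.0001, -0.0349,  0.0322]), 'width': 0.08537468363408279} 0.0187
scene [[605.5690011630086, 0.0, 324.65775455415655], [0.0, 605.5690011630086, 239.888996952965], [0.0, 0.0, 1.0]] [[[0.015949402228177683, 0.9998690596091268, -0.0027349963299883695], [0.8458382647361931, -0.014950954137373953, -0.533229874330432], [-0.5332009438069573, 0.00619133319595942, -0.8459659691244246]], [0.06194953575740763, -0.3543567473921738, 1.8476743079359108]]
top [[495.2272643940223, 0.0, 322.0490434674055], [0.0, 495.2272643940223, 243.18724836077644], [0.0, 0.0, 1.0]] [[[-0.028891493331947637, -0.9993538084017115, -0.02138334038556052], [-0.9959285426801895, 0.03060676184241862, -0.08479129674933944], [0.08539098013234828, 0.01884653184318502, -0.9961692570790972]], [-0.04349950489372888, 0.4722690348374832, 1.1063372485799803]]
wrist [[410.88134525954024, 0.0, 317.7131158562172], [0.0, 410.88134525954024, 235.05306543415693], [0.0, 0.0, 1.0]] [[[0.00019091853718370148, 0.9622618575440579, 0.2721251202406161, -0.06857283983197389], [0.0003835377302332889, -0.2721251756462245, 0.9622617843800713, -0.1425118199215803], [0.9999999082244561, -7.934336130497215e-05, -0.00042101746919768796, 0.00034374595852115775], [0.0, 0.0, 0.0, 1.0]]]
```

View pics/scene0.png

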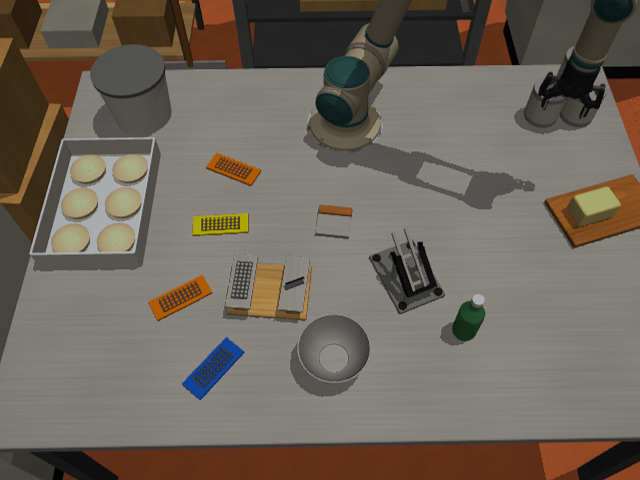

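View pics/top0.png

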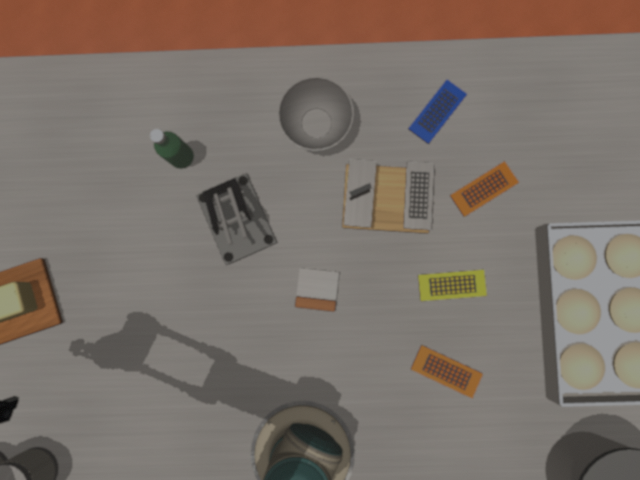

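View pics/wrist0.png

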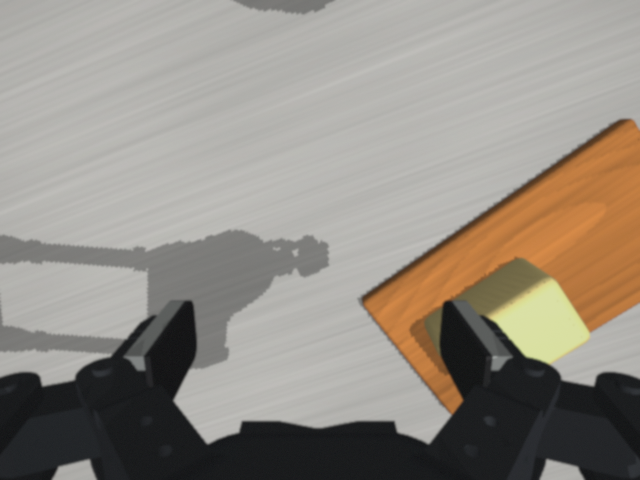

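```bash
python3 - <<'E'
import cv2,numpy as np
s=cv2.imread("pics/scene0.png");t=cv2.imread("pics/top0.png")
a=cv2.resize(s[210:330,350:470],None,fx=5,fy=5,interpolation=cv2.INTER_CUBIC);cv2.imwrite("pics/s_stand.png",a)
a=cv2.resize(t[165:275,180:290],None,fx=5,fy=5,interpolation=cv2.INTER_CUBIC);cv2.imwrite("pics/t_stand.png",a)
a=np.hstack([cv2.resize(s[240:330,215:325],(396*1,324),interpolation=cv2.INTER_CUBIC),cv2.resize(t[150:240,335:445],(396,324),interpolation=cv2.INTER_CUBIC)]);cv2.imwrite("pics/block.png",a)
E
```

```text
(no output)
```

View pics/s_stand.png

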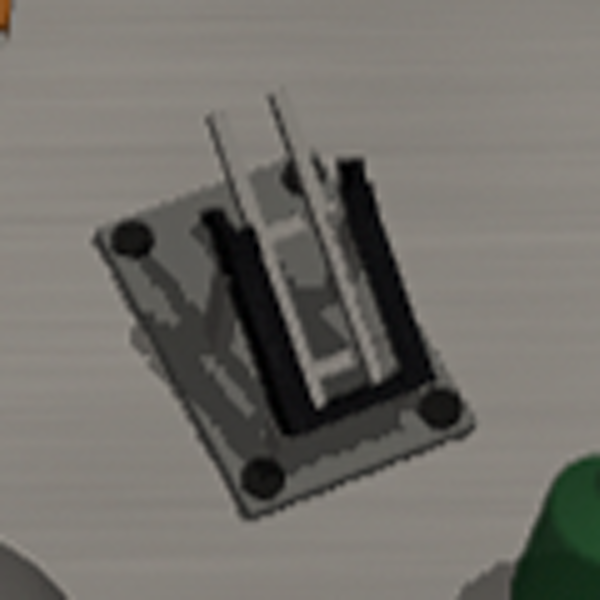

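View pics/t_stand.png

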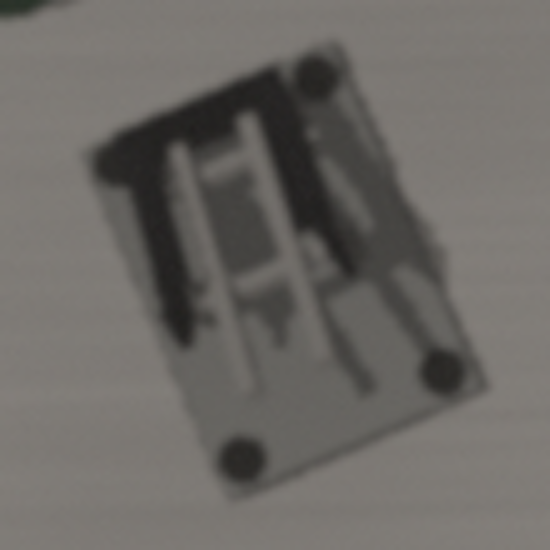

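View pics/block.png

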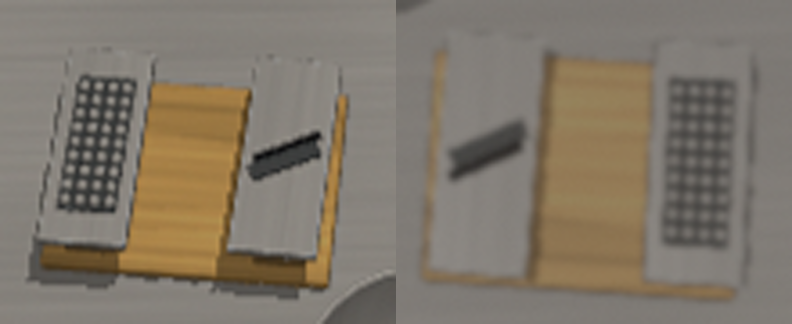

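```bash
cat > h.py <<'E'
import numpy as np,cv2
from scipy.spatial.transform import Rotation as Ro
np.set_printoptions(precision=4,suppress=True)
CAM={}
def fixed():
    from rig import get_image
    d={}
    for n in("scene","top"):
        im=get_image(n);d[n]=im
    return d
K={'scene':[605.569,324.6578,239.889],'top':[495.22726,322.049,243.18725]}
RT={'scene':(np.array([[0.015949402228177683,0.9998690596091268,-0.0027349963299883695],[0.8458382647361931,-0.014950954137373953,-0.533229874330432],[-0.5332009438069573,0.00619133319595942,-0.8459659691244246]]),np.array([0.06194953575740763,-0.3543567473921738,1.8476743079359108])),
'top':(np.array([[-0.028891493331947637,-0.9993538084017115,-0.02138334038556052],[-0.9959285426801895,0.03060676184241862,-0.08479129674933944],[0.08539098013234828,0.01884653184318502,-0.9961692570790972]]),np.array([-0.04349950489372888,0.4722690348374832,1.1063372485799803]))}
def ray(n,p):
    f,cx,cy=K[n];R,t=RT[n]
    d=R.T@np.array([(p[0]-cx)/f,(p[1]-cy)/f,1]);return -R.T@t,d/np.linalg.norm(d)
TC=np.array([[0.00019091853718370148,0.9622618575440579,0.2721251202406161,-0.06857283983197389],[0.0003835377302332889,-0.2721251756462245,0.9622617843800713,-0.1425118199215803],[0.9999999082244561,-7.934336130497215e-05,-0.00042101746919768796,0.00034374595852115775],[0,0,0,1]])
def wray(pos,q,p):
    f,cx,cy=410.88134,317.71312,235.05307
    R=Ro.from_quat(q,scalar_first=True).as_matrix()
    d=R@TC[:3,:3]@np.array([(p[0]-cx)/f,(p[1]-cy)/f,1]);return R@TC[:3,3]+pos,d/np.linalg.norm(d)
def wproj(pos,q,X):
    R=Ro.from_quat(q,scalar_first=True).as_matrix()
    c=TC[:3,:3].T@(R.T@(np.array(X)-pos)-TC[:3,3])
    return np.array([410.88134*c[0]/c[2]+317.71312,410.88134*c[1]/c[2]+235.05307])
def proj(n,X):
    f,cx,cy=K[n];R,t=RT[n];c=R@np.array(X)+t
    return np.array([f*c[0]/c[2]+cx,f*c[1]/c[2]+cy])
def plane(r,z):
    o,d=r;return o+d*(z-o[2])/d[2]
def tri(*rs):
    A=sum(np.eye(3)-np.outer(d,d) for o,d in rs);b=sum((np.eye(3)-np.outer(d,d))@o for o,d in rs)
    X=np.linalg.solve(A,b);return X,max(np.linalg.norm(np.cross(X-o,d)) for o,d in rs)
E
python3 - <<'E'
from h import *
for a,b in [((392,233),(244,237)),((404.4,229),(230,243)),((413.6,291),(229.4,187.6)),((425,288),(216,194))]:
    print(tri(ray('scene',a),ray('top',b)))
print('base')
for p in [(350+97/5,210+238/5),(350+248/5,210+518/5),(350+473/5,210+430/5)]: print(plane(ray('scene',p),.01))
for p in [(180+83/5,165+150/5),(180+335/5,165+40/5),(180+487/5,165+387/5),(180+233/5,165+500/5)]: print(plane(ray('top',p),.01))
# plate corners grater
sc=[(215+72/3.6,240+48/3.6),(215+155/3.6,240+53/3.6),(215+126/3.6,240+247/3.6),(215+37/3.6,240+240/3.6)]
tp=[(335+(742-396)/3.6,150+287/3.6),(335+(645-396)/3.6,150+280/3.6),(335+(655-396)/3.6,150+40/3.6),(335+(752-396)/3.6,150+44/3.6)]
print('grater')
for a,b in zip(sc,tp): print(tri(ray('scene',a),ray('top',b)))
E
```

```text
(array([0.4795, 0.0987, 0.1258]), np.float64(0.0026670588528972462))
(array([0.468 , 0.1291, 0.1251]), np.float64(0.0015855312310731908))
(array([0.6001, 0.1469, 0.0475]), np.float64(0.0003830095577452252))
(array([0.5881, 0.1782, 0.0397]), np.float64(0.0005306202476007927))
base
[0.4808 0.0474 0.01  ]
[0.6427 0.1131 0.01  ]
[0.5961 0.2302 0.01  ]
[0.5929 0.231  0.01  ]
[0.6409 0.1126 0.01  ]
[0.4766 0.0451 0.01  ]
[0.4281 0.163  0.01  ]
grater
(array([ 0.4898, -0.2976,  0.057 ]), np.float64(0.0005229835848660799))
(array([ 0.4958, -0.2388,  0.0583]), np.float64(0.0005160241521751278))
(array([ 0.6449, -0.2519,  0.0559]), np.float64(0.0003645874393641424))
(array([ 0.6398, -0.3111,  0.0581]), np.float64(0.000162609669268694))
```

```bash
cat >> h.py <<'E'
def rows(pos,q,P,R):
    "target world P, R matrix -> shift cm, rotvec /8deg"
    R0=Ro.from_quat(q,scalar_first=True).as_matrix()
    t=R0.T@(np.array(P)-pos)*100
    r=Ro.from_matrix(R0.T@R).as_rotvec()/np.radians(8)
    n=max(np.linalg.norm(t)/6.25,np.linalg.norm(r)*8/10.7)
    return np.round(t,2),np.round(r,3),'rows>=%.1f'%n
def frame(y,z):
    y=np.array(y,float);y/=np.linalg.norm(y);z=np.array(z,float);z-=y*(y@z);z/=np.linalg.norm(z)
    return np.column_stack([np.cross(y,z),y,z])
def down(az): # jaws opening dir azimuth (deg)
    a=np.radians(az);return frame([0,0,-1],[np.cos(a),np.sin(a),0])
E
python3 - <<'E'
from h import *
from rig import *
s=get_state();R0=Ro.from_quat(s['ee_rot'],scalar_first=True).as_matrix();print(R0)
for P,az in [((.36,.10,.33),112),((.42,-.27,.26),85)]:
    for a in (az,az+180):
        R=down(a);print(P,a,rows(s['position'],s['ee_rot'],P,R),R[:,0])
E
```

```text
[[ 0.9384 -0.0006  0.3455]
 [-0.3455 -0.0012  0.9384]
 [-0.0002 -1.     -0.0013]]
(0.36, 0.1, 0.33) 112 (array([ 30.33,  -9.89, -35.65]), array([ 0.009, -5.277, -0.005]), 'rows>=7.7') [0.9272 0.3746 0.    ]
(0.36, 0.1, 0.33) 292 (array([ 30.33,  -9.89, -35.65]), array([ 0.006, 17.223,  0.011]), 'rows>=12.9') [-0.9272 -0.3746 -0.    ]
(0.42, -0.27, 0.26) 85 (array([ 48.75,  -2.85, -68.29]), array([ 0.009, -1.902, -0.002]), 'rows>=13.4') [ 0.9962 -0.0872  0.    ]
(0.42, -0.27, 0.26) 265 (array([ 48.75,  -2.85, -68.29]), array([ 0.003, 20.598,  0.014]), 'rows>=15.4') [-0.9962  0.0872  0.    ]
```

```bash
python3 - <<'E'
from h import *
from rig import *
s=get_state()
print(rows(s['position'],s['ee_rot'],(.43,.10,.26),down(112)))
E
```

```text
(array([ 36.9 ,  -2.9 , -33.23]), array([ 0.009, -5.277, -0.005]), 'rows>=8.0')
```

```bash
python3 -m jog '[0,36.9,-2.9,-33.2,0,-5.28,0, 0,36.9,-2.9,-33.2,0,-5.28,0, 0,36.9,-2.9,-33.2,0,-5.28,0, 0,36.9,-2.9,-33.2,0,-5.28,0, 0,36.9,-2.9,-33.2,0,-5.28,0, 0,36.9,-2.9,-33.2,0,-5.28,0, 0,36.9,-2.9,-33.2,0,-5.28,0, 0,36.9,-2.9,-33.2,0,-5.28,0, 0,36.9,-2.9,-33.2,0,-5.28,0, 0,36.9,-2.9,-33.2,0,-5.28,0]'; python3 - <<'E'
from h import *
from rig import *
s=get_state();im=get_image("wrist")['color'];cv2.imwrite("pics/w1.png",im)
print(s['clock'],s['position'].tolist(),s['ee_rot'].tolist(),s['qpos'],s['qd'])
E
```

```text
clock: 1.4
position: [0.4306, 0.0994, 0.2601]
ee_rot: [0.694, -0.694, -0.134, 0.134]
contact_force: [0.1, 0.4, -0.9]
width: 0.085
1.4 [0.4306400080498086, 0.0994330922959851, 0.2600583014791002] [0.6944186584388891, -0.6941932046119833, -0.1337823444358502, 0.13409252700924995] [ 0.069   0.056   1.71    0.0003  1.376  -1.883 ] [ 0.0456 -0.0082  0.0157  0.0224  0.0102  0.0099]
```

View pics/w1.png

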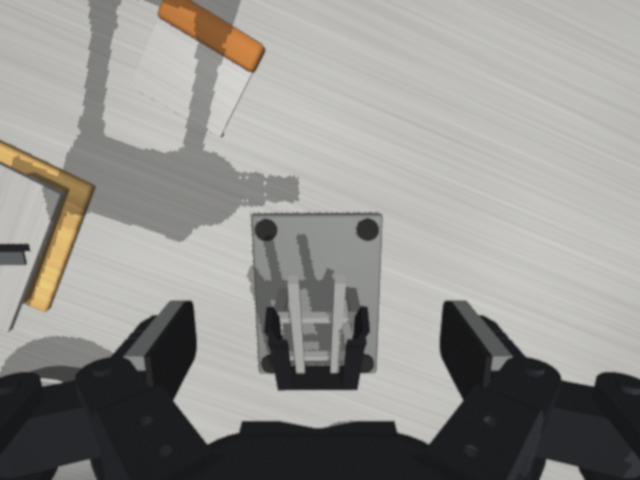

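```bash
cat >> h.py <<'E'
def bedframe(az,o,slope=32.0):
    a=np.radians(az);s=np.radians(slope)
    bx=np.array([np.cos(s)*np.cos(a),np.cos(s)*np.sin(a),np.sin(s)]);by=np.array([-np.sin(a),np.cos(a),0]);bz=np.cross(bx,by)
    return np.column_stack([bx,by,bz]),np.array(o)
E
python3 - <<'E'
from h import *
from rig import *
s=get_state()
B,o=bedframe(-157.6,[.535,.138,.085]);print(B)
print(rows(s['position'],s['ee_rot'],o+B@[0.01,0,.13],frame(-B[:,2],-B[:,1])))
E
```

```text
[[-0.7841  0.3811  0.4899]
 [-0.3232 -0.9245  0.2019]
 [ 0.5299  0.      0.848 ]]
(array([17.19,  5.93, -0.4 ]), array([-0.024, -0.054,  3.995]), 'rows>=3.0')
```

```bash
python3 -m jog '[0,5,0,0,0,0,1, 0,10,2,0,0,0,2, 0,15,4,-0.2,0,0,3, 0,17.2,5.9,-0.4,0,-0.05,4, 0,17.2,5.9,-0.4,0,-0.05,4, 0,17.2,5.9,-0.4,0,-0.05,4]'; python3 - <<'E'
from h import *
from rig import *
s=get_state();im=get_image("wrist")['color'];cv2.imwrite("pics/w2.png",im)
print(s['clock'],s['position'].tolist(),s['ee_rot'].tolist(),s['qpos'],s['qd'])
E
```

```text
clock: 2.2
position: [0.5903, 0.1628, 0.2011]
ee_rot: [-0.629, 0.704, -0.059, -0.325]
contact_force: [-0.0, 0.6, 0.7]
width: 0.0852
2.2 [0.5902570467873507, 0.16277019975127102, 0.20110236505116422] [-0.6290489882813254, 0.7037952631125025, -0.05900329203903796, -0.3247894848839787] [ 0.2116  0.6748  1.0361 -0.1026  1.9819 -1.7673] [-0.0133 -0.0889 -0.0054 -0.0039  0.0041 -0.0001]
```

View pics/w2.png

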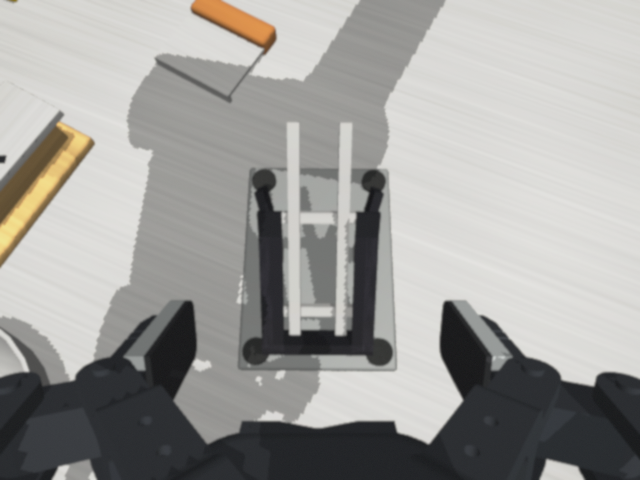

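```bash
python3 - <<'E'
import cv2
a=cv2.imread("pics/w2.png")[110:370,235:400]
cv2.imwrite("pics/w2z.png",cv2.resize(a,None,fx=2.3*1,fy=2.3,interpolation=cv2.INTER_CUBIC))
g=cv2.cvtColor(cv2.imread("pics/w2.png"),cv2.COLOR_BGR2GRAY)
for r in (135,145,155,230,260,290): print(r,g[r,255:390].tolist())
for c in (293,346,318,320,275,368): print('c',c,[ (r,int(g[r,c])) for r in list(range(116,130))+list(range(205,222))+list(range(322,358))])
E
```

```text
135 [155, 155, 155, 155, 155, 155, 156, 155, 156, 155, 156, 155, 156, 154, 154, 153, 153, 153, 154, 153, 153, 154, 154, 155, 156, 156, 156, 156, 156, 156, 161, 177, 197, 209, 212, 212, 212, 212, 212, 212, 212, 212, 211, 199, 175, 155, 150, 150, 149, 150, 151, 151, 151, 152, 152, 152, 152, 153, 152, 154, 154, 155, 154, 155, 156, 155, 155, 157, 156, 155, 154, 155, 154, 155, 154, 154, 152, 154, 154, 154, 154, 153, 151, 152, 170, 195, 208, 212, 212, 212, 212, 213, 212, 212, 211, 208, 195, 172, 158, 153, 153, 153, 153, 153, 153, 152, 152, 151, 151, 151, 151, 151, 151, 151, 152, 152, 152, 154, 154, 155, 154, 155, 155, 156, 155, 156, 155, 155, 155, 155, 155, 156, 166, 185, 204]
145 [155, 155, 156, 155, 156, 156, 155, 155, 155, 154, 154, 154, 154, 155, 156, 156, 157, 158, 158, 158, 158, 157, 157, 156, 155, 155, 154, 154, 153, 154, 156, 169, 194, 207, 211, 212, 211, 211, 212, 212, 212, 212, 210, 199, 175, 156, 152, 152, 153, 153, 154, 155, 155, 155, 155, 155, 155, 154, 154, 154, 154, 153, 152, 152, 152, 151, 151, 150, 149, 149, 149, 148, 148, 148, 148, 148, 149, 150, 149, 150, 150, 150, 147, 
[... 6814 characters left out ...]
20, 153), (121, 154), (122, 154), (123, 154), (124, 152), (125, 154), (126, 154), (127, 155), (128, 155), (129, 155), (205, 23), (206, 23), (207, 24), (208, 25), (209, 26), (210, 29), (211, 31), (212, 36), (213, 37), (214, 38), (215, 38), (216, 39), (217, 38), (218, 39), (219, 40), (220, 38), (221, 38), (322, 46), (323, 46), (324, 46), (325, 48), (326, 47), (327, 46), (328, 47), (329, 48), (330, 47), (331, 47), (332, 49), (333, 49), (334, 49), (335, 48), (336, 49), (337, 49), (338, 49), (339, 49), (340, 49), (341, 49), (342, 49), (343, 48), (344, 49), (345, 50), (346, 50), (347, 48), (348, 49), (349, 47), (350, 48), (351, 46), (352, 44), (353, 43), (354, 44), (355, 50), (356, 56), (357, 62)]
```

View pics/w2z.png

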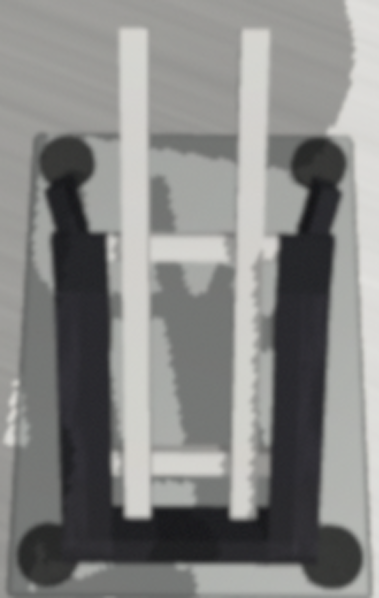

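```bash
cat >> h.py <<'E'
def bedhit(r,B,o,z):
    ro,d=r; c=B.T@(ro-o);e=B.T@d; return c+e*(z-c[2])/e[2]
W2=(np.array([0.5902570467873507, 0.16277019975127102, 0.20110236505116422]),[-0.6290489882813254, 0.7037952631125025, -0.05900329203903796, -0.3247894848839787])
W1=(np.array([0.4306400080498086, 0.0994330922959851, 0.2600583014791002]),[0.6944186584388891, -0.6941932046119833, -0.1337823444358502, 0.13409252700924995])
E
python3 - <<'E'
from h import *
B,o=bedframe(-157.6,[.535,.138,.085])
for n,p,z in [('run L out',(286.6,145),0),('run L in',(299,145),0),('run R in',(339.2,145),0),('run R out',(351.6,145),0),('L in290',(300,290),0),('R in 290',(335.5,290),0),
 ('upper end L',(293,121.8),0),('upper end R',(346,122.2),0),('low L',(293,334.8),0),('low R',(341,334.8),0),
 ('lipin230L',(281.7,230),.0105),('lipin230R',(355,230),.0105),('lipin290L',(283.2,290),.0105),('lipin290R',(353,290),.0105),('lip end',(275,210.8),.0125)]:
    print(n,bedhit(wray(*W2,p),B,o,z)*1000)
# base corners w2
for p in [(250,168),(388,168),(397,369.5),(238.5,369)]: print(plane(wray(*W2,p),.01))
a=cv2.imread("pics/w1.png")[200:400,235:400]
cv2.imwrite("pics/w1z.png",cv2.resize(a,None,fx=3,fy=3,interpolation=cv2.INTER_CUBIC))
E
```

```text
run L out [62.5773 18.1908  0.    ]
run L in [62.5996 10.125   0.    ]
run R in [ 62.6716 -16.0257   0.    ]
run R out [ 62.6938 -24.0926   0.    ]
L in290 [-39.1983  10.3775   0.    ]
R in 290 [-39.1335 -15.0943   0.    ]
upper end L [77.1384 13.8317  0.    ]
upper end R [ 76.9858 -20.1433   0.    ]
low L [-75.0436  15.8828   0.    ]
low R [-74.9557 -19.69     0.    ]
lipin230L [ 8.145  21.6362 10.5   ]
lipin230R [  8.2729 -26.8688  10.5   ]
lipin290L [-34.703   21.4976  10.5   ]
lipin290R [-34.5805 -26.66    10.5   ]
lip end [21.5523 25.5305 12.5   ]
[0.4764 0.0483 0.01  ]
[0.4273 0.1665 0.01  ]
[0.592  0.2334 0.01  ]
[0.6406 0.1152 0.01  ]
```

View pics/w1z.png

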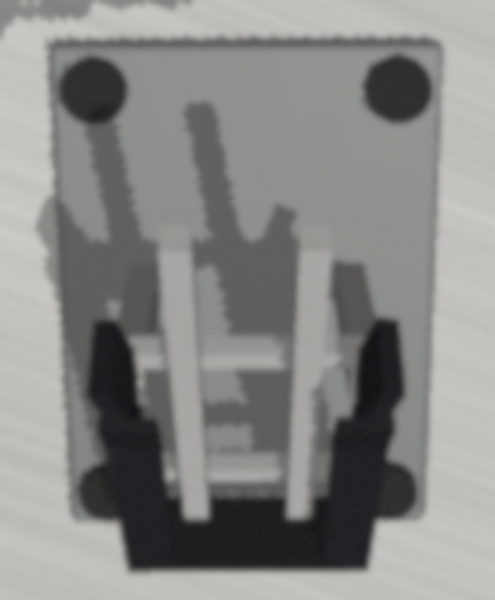

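```bash
python3 - <<'E'
from h import *
B,o=bedframe(-157.8,[.534,.1405,.085])
for a,b in [((293,121.8),(293.7,275.5)),((346,122.2),(340.7,275.0)),((293,334.8),(300.7,373)),((341,334.8),(335,373))]:
    X,e=tri(wray(*W2,a),wray(*W1,b));print(X,e,B.T@(X-o)*1000)
from rig import *
s=get_state()
# go to view over the grater
print(rows(s['position'],s['ee_rot'],(.54,-.27,.25),down(85)))
print(rows(s['position'],s['ee_rot'],(.50,.0,.28),down(98)))
E
```

```text
[0.4764 0.0987 0.1199] 0.00027146441586950345 [77.0677 16.8988 -7.042 ]
[0.4632 0.1309 0.1196] 0.0001270304266884759 [ 77.024  -17.8214  -7.2851]
[0.5996 0.1483 0.046 ] 0.0007633821973723011 [-74.7033  17.5458   0.6728]
[0.5863 0.1805 0.0465] 0.00010956762303829855 [-74.2835 -17.2595   1.0212]
(array([-20.47,   7.17, -38.02]), array([ 0.945,  3.349, -3.911]), 'rows>=7.0')
(array([-16.41,   1.16, -11.54]), array([ 0.493,  1.767, -3.965]), 'rows>=3.3')
```

```bash
python3 -m jog '[0,-4,-3,-2,0,0,-1, 0,-8,-2,-7,0.2,0.8,-2, 0,-12.5,0,-12,0.5,1.6,-3, 0,-17,1.2,-18,0.7,2.3,-3.9, 0,-18,3,-24,0.9,3,-3.9, 0,-19.5,5,-30,0.95,3.35,-3.91, 0,-20.5,7.2,-38,0.95,3.35,-3.91, 0,-20.5,7.2,-38,0.95,3.35,-3.91, 0,-20.5,7.2,-38,0.95,3.35,-3.91]'; python3 - <<'E'
from h import *
from rig import *
s=get_state();im=get_image("wrist")['color'];cv2.imwrite("pics/w3.png",im)
print(s['clock'],s['position'].tolist(),s['ee_rot'].tolist(),s['qpos'],s['qd'])
E
```

```text
clock: 3.38
position: [0.5384, -0.273, 0.2517]
ee_rot: [-0.705, 0.708, -0.032, 0.034]
contact_force: [0.4, 0.6, 0.2]
width: 0.0851
3.375 [0.5383662411022693, -0.27295673861910713, 0.25165831592888366] [-0.7050597460622533, 0.7076180021901182, -0.031956787564851596, 0.033856774619442] [-0.5834  0.307   1.4095 -0.0018  1.4209 -2.0608] [ 0.0494 -0.0219  0.0235  0.04    0.0364  0.0152]
```

View pics/w3.png

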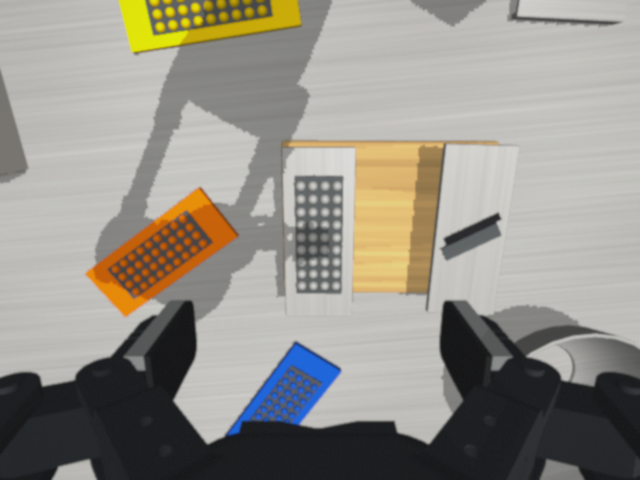

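```bash
cat >> h.py <<'E'
W3=(np.array([0.5383662411022693, -0.27295673861910713, 0.25165831592888366]),[-0.7050597460622533, 0.7076180021901182, -0.031956787564851596, 0.033856774619442])
E
python3 - <<'E'
from h import *
a=cv2.imread("pics/w3.png")[135:330,270:370]
cv2.imwrite("pics/w3z.png",cv2.resize(a,None,fx=3,fy=3,interpolation=cv2.INTER_CUBIC))
P=[plane(wray(*W3,p),.056) for p in [(286,148),(355,148),(352.5,316),(286.5,315)]]
for p in P:print(p)
print(sum(P)/4,[np.linalg.norm(P[i]-P[(i+1)%4]) for i in range(4)])
E
```

```text
[ 0.4907 -0.2947  0.056 ]
[ 0.4959 -0.2393  0.056 ]
[ 0.6447 -0.2517  0.056 ]
[ 0.6383 -0.3112  0.056 ]
[ 0.5674 -0.2742  0.056 ] [np.float64(0.05565669457475305), np.float64(0.1493117751815516), np.float64(0.059817579367295565), np.float64(0.1484338588350529)]
```

View pics/w3z.png

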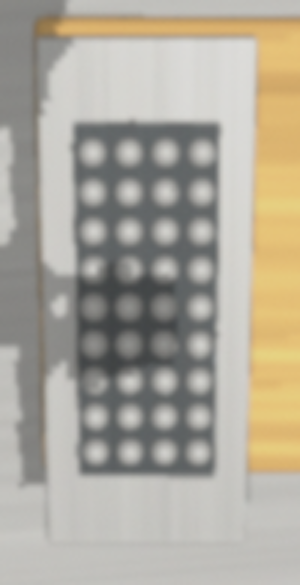

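```bash
python3 - <<'E'
from h import *
w=[(282.3,147.7),(355.3,147.7),(351.3,315.5),(285.7,315.3)]
P=[plane(wray(*W3,p),.056) for p in w]
for p in P:print(p)
c=sum(P)/4
print(c,[np.linalg.norm(P[i]-P[(i+1)%4]) for i in range(4)])
d=(P[2]+P[3]-P[0]-P[1]);az=np.degrees(np.arctan2(d[1],d[0]));print(az)
sc=[(215+72/3.6,240+48/3.6),(215+155/3.6,240+53/3.6),(215+126/3.6,240+247/3.6),(215+37/3.6,240+240/3.6)]
for a,b in zip(w,sc): print(tri(wray(*W3,a),ray('scene',b)))
u=np.array([np.cos(np.radians(az)),np.sin(np.radians(az)),0])
g=c-u*.055; print('grip',g)
from rig import *
s=get_state()
R=down(az+90)
for z in (.12,.041):
    print(rows(s['position'],s['ee_rot'],[g[0],g[1],z],R))
E
```

```text
[ 0.4902 -0.2976  0.056 ]
[ 0.4957 -0.239   0.056 ]
[ 0.6441 -0.2528  0.056 ]
[ 0.6385 -0.312   0.056 ]
[ 0.5671 -0.2753  0.056 ] [np.float64(0.05887343366780057), np.float64(0.14904491016664945), np.float64(0.05944444408230704), np.float64(0.1489474963826973)]
-5.408109957535624
(array([ 0.4901, -0.2973,  0.0573]), np.float64(0.00022043618601294134))
(array([ 0.4955, -0.2388,  0.0575]), np.float64(0.00039149004915198574))
(array([ 0.6446, -0.2522,  0.0549]), np.float64(0.000566651342625582))
(array([ 0.6386, -0.3117,  0.0557]), np.float64(0.0003364504199155756))
grip [ 0.5124 -0.2702  0.056 ]
(array([-2.64, 13.17, -0.14]), array([0.013, 0.021, 0.017]), 'rows>=2.1')
(array([-2.66, 21.07, -0.12]), array([0.013, 0.021, 0.017]), 'rows>=3.4')
```

```bash
python3 -m jog '[0,-2.64,6,-0.14,0.01,0.02,0.02, 0,-2.64,13,-0.14,0.01,0.02,0.02, 0,-2.64,18,-0.14,0.01,0.02,0.02, 0,-2.64,21,-0.14,0.01,0.02,0.02, 0,-2.64,22.4,-0.14,0.01,0.02,0.02, 0,-2.64,22.4,-0.14,0.01,0.02,0.02, 0,-2.64,22.4,-0.14,0.01,0.02,0.02]' 80; python3 - <<'E'
from h import *
from rig import *
s=get_state();im=get_image("wrist")['color'];cv2.imwrite("pics/w4.png",im)
print(s['clock'],s['position'].tolist(),s['ee_rot'].tolist(),s['qpos'],s['contact_force'])
E
```

```text
clock: 4.3
position: [0.5145, -0.2702, 0.0265]
ee_rot: [-0.706, 0.707, -0.033, 0.032]
contact_force: [0.6, -0.3, 0.3]
width: 0.0853
4.3 [0.5144856874938182, -0.2702473311245893, 0.026509180754929227] [-0.7061799289313939, 0.7065595953498058, -0.03269299222105931, 0.031853013251552265] [-0.6027  0.4675  1.7702 -0.0014  0.9046 -2.0813] [ 0.6039 -0.292   0.2679]
```

View pics/w4.png

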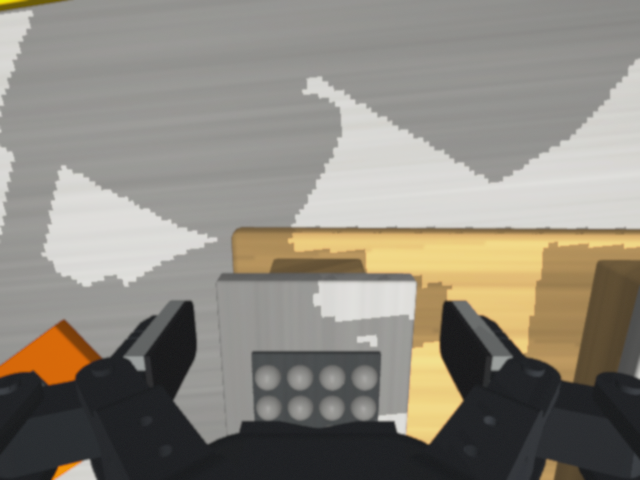

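```bash
python3 -m jog '[0,-0.35,0,0,0,0,0, 0,-0.35,0,0,0,0,0, 110,-0.35,0,0,0,0,0, 110,-0.35,0,0,0,0,0, 110,-0.35,0,0,0,0,0, 110,-0.35,0,0,0,0,0, 110,-0.35,0,0,0,0,0, 110,-0.35,0,0,0,0,0, 110,-0.35,0,0,0,0,0]' 80; python3 - <<'E'
from h import *
from rig import *
s=get_state();im=get_image("wrist")['color'];cv2.imwrite("pics/w5.png",im)
print(s['clock'],s['position'].tolist(),s['ee_rot'].tolist(),s['width'],s['contact_force'],s['moment'])
E
```

```text
clock: 5.48
position: [0.5099, -0.2698, 0.0247]
ee_rot: [0.707, -0.706, 0.034, -0.031]
contact_force: [-1.1, 0.0, 4.8]
width: 0.0586
5.475 [0.5098807309153562, -0.26980843215867767, 0.024718042328820727] [0.7067348168151302, -0.7059876613943504, 0.03396879933755218, -0.0308778453229108] 0.058628758880524295 [-1.1471  0.0187  4.803 ] [-0.1114  0.1405 -0.0341]
```

View pics/w5.png

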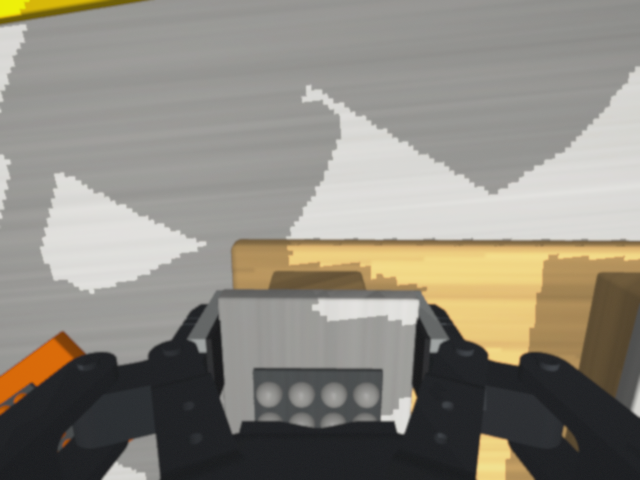

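```bash
python3 -m jog '[110,0,-1,0,0,0,0, 110,0,-4,0,0,0,0, 110,0,-9,0,0,0,0, 110,0,-14,0,0,0,0, 110,0,-18,0,0,0,0, 110,0,-18,0,0,0,0, 110,0,-18,0,0,0,0]' 100; python3 - <<'E'
from h import *
from rig import *
s=get_state();im=get_image("wrist")['color'];cv2.imwrite("pics/w6.png",im)
print(s['clock'],s['position'].tolist(),s['ee_rot'].tolist(),s['width'],s['contact_force'],s['moment'])
d=fixed()
for n in d: cv2.imwrite(f"pics/{n}6.png",d[n]['color'])
a=d['scene']['color'][200:300,200:320];cv2.imwrite("pics/s6z.png",cv2.resize(a,None,fx=5,fy=5,interpolation=cv2.INTER_CUBIC))
E
```

```text
clock: 6.4
position: [0.5095, -0.2691, 0.2027]
ee_rot: [0.708, -0.705, 0.035, -0.03]
contact_force: [-1.1, 0.9, -2.1]
width: 0.058
6.4 [0.5095441178900526, -0.2691368223445748, 0.20272495616010106] [0.707500025978894, -0.7052167135218754, 0.035027334397065964, -0.029768877276533517] 0.0580316789624939 [-1.1204  0.9049 -2.1265] [-0.0089  0.0793 -0.0109]
```

View pics/w6.png

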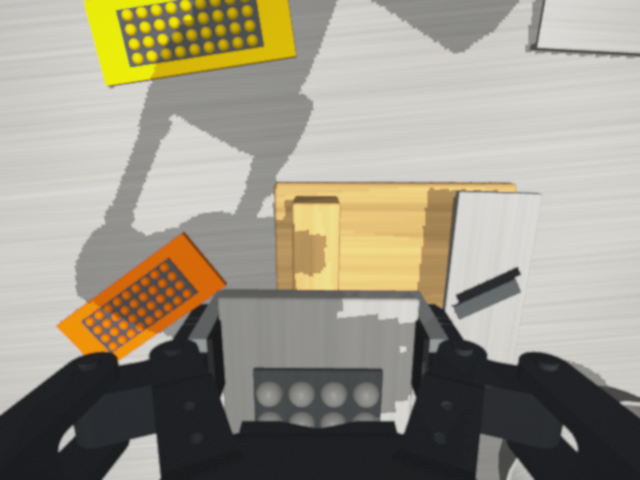

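View pics/scene6.png

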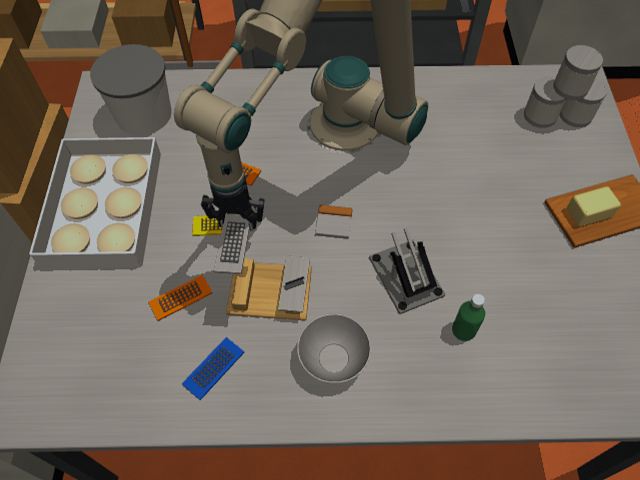

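```bash
python3 - <<'E'
from h import *
a=cv2.imread("pics/w6.png")[280:440,200:440]
cv2.imwrite("pics/w6z.png",cv2.resize(a,None,fx=3,fy=3,interpolation=cv2.INTER_CUBIC))
g=cv2.cvtColor(cv2.imread("pics/w6.png"),cv2.COLOR_BGR2GRAY);print(g[284:304,300].tolist(),g[284:304,260].tolist())
for n,p in (('topend',(319,298)),('botend',(319,290.5)),('teeth',(318,369.5))):
    z=np.zeros(3);o,d=wray(z,[1,0,0,0],p)
    for y in (-.0233,-.0313,-.0333): print(n,y,o+d*(y-o[1])/d[1])
E
```

```text
[208, 207, 206, 205, 197, 170, 125, 96, 92, 94, 93, 94, 98, 105, 117, 130, 139, 142, 144, 145] [144, 144, 144, 142, 133, 117, 99, 91, 91, 91, 92, 93, 96, 104, 117, 129, 136, 139, 141, 141]
topend -0.0233 [-0.0142 -0.0233  0.0007]
topend -0.0313 [-0.0179 -0.0313  0.0007]
topend -0.0333 [-0.0188 -0.0333  0.0007]
botend -0.0233 [-0.0168 -0.0233  0.0007]
botend -0.0313 [-0.0203 -0.0313  0.0007]
botend -0.0333 [-0.0211 -0.0333  0.0007]
teeth -0.0233 [ 0.0116 -0.0233  0.0004]
teeth -0.0313 [ 0.0062 -0.0313  0.0004]
teeth -0.0333 [ 0.0048 -0.0333  0.0004]
```

View pics/w6z.png

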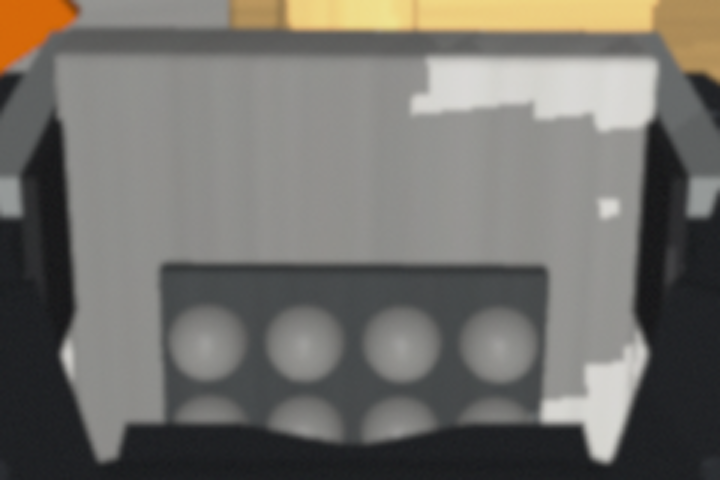

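```bash
cat >> h.py <<'E'
B,O=bedframe(-157.8,[.534,.1405,.085])
RI=frame(-B[:,2],-B[:,1])
PC=np.array([.0575,-.0233,0])
def plate(s):
    R=Ro.from_quat(s['ee_rot'],scalar_first=True).as_matrix()
    return B.T@(s['position']+R@PC-O)*1000, Ro.from_matrix(RI.T@R).as_rotvec(degrees=True)
def goto(s,X,Y,Z):
    "plate underside centre to bed coords (m)"
    return rows(s['position'],s['ee_rot'],O+B@np.array([X,Y,Z])-RI@PC,RI)
E
python3 - <<'E'
from h import *
from rig import *
s=get_state();print(s['position'],plate(s))
T=O+B@np.array([.125,0,.05])-RI@PC;print(T)
print(goto(s,.125,0,.05))
print(rows(s['position'],s['ee_rot'],[.42,-.09,.30],down(99)))
E
```

```text
[ 0.5095 -0.2691  0.202 ] (array([181.2038, 396.6856,  51.5604]), array([  7.9797,  26.6383, -30.9326]))
[0.4038 0.0874 0.2044]
(array([-13.79,   0.01,  34.53]), array([-0.997, -3.33 ,  3.867]), 'rows>=5.9')
(array([-10.64,  -9.65,  17.05]), array([-0.034, -1.783, -0.06 ]), 'rows>=3.6')
```

```bash
python3 -m jog '[110,-2,-3,3,0,-0.3,0, 110,-4,-6,6,0,-0.6,0, 110,-6.5,-8,10,0,-1,0, 110,-8.5,-9.5,14,0,-1.5,0, 110,-10.6,-9.6,17,0,-1.78,-0.06, 110,-10.6,-9.6,17,0,-1.78,-0.06, 110,-10.6,-9.6,17,0,-1.78,-0.06]'; python3 - <<'E'
from h import *
from rig import *
s=get_state();print(s['clock'],s['position'],s['qpos'],s['width'],plate(s))
print(goto(s,.125,0,.05))
E
```

```text
clock: 7.42
position: [0.4211, -0.0913, 0.3002]
ee_rot: [0.706, -0.704, -0.056, 0.054]
contact_force: [0.1, -0.4, -2.3]
width: 0.0583
7.425 [ 0.4211 -0.0913  0.3002] [-0.3777  0.0181  1.6516  0.0027  1.4701 -2.1055] 0.058265141855780085 (array([242.0009, 185.15  , 130.2477]), array([  3.7529,  12.8575, -32.0333]))
(array([ 1.05,  9.62, 17.91]), array([-0.469, -1.607,  4.004]), 'rows>=3.3')
```

```bash
python3 -m jog '[110,0.2,1,4,-0.1,-0.4,1, 110,0.5,2,8,-0.2,-0.8,2, 110,0.8,4,13,-0.35,-1.2,3, 110,1,7,17,-0.47,-1.6,4, 110,1.05,9.6,17.9,-0.47,-1.61,4, 110,1.05,9.6,17.9,-0.47,-1.61,4, 110,1.05,9.6,17.9,-0.47,-1.61,4, 110,1.05,9.6,17.9,-0.47,-1.61,4]'; python3 - <<'E'
from h import *
from rig import *
s=get_state();print(s['clock'],s['position'],s['qpos'],s['width'],plate(s),s['contact_force'],s['moment'])
print(goto(s,.125,0,.010))
im=get_image("wrist")['color'];cv2.imwrite("pics/w7.png",im)
d=fixed()
a=d['scene']['color'][170:320,330:490];cv2.imwrite("pics/s7z.png",cv2.resize(a,None,fx=4.5,fy=4,interpolation=cv2.INTER_CUBIC))
cv2.imwrite("pics/s7.png",d['scene']['color'])
a=d['top']['color'][155:335,180:340];cv2.imwrite("pics/t7z.png",cv2.resize(a,None,fx=3.3,fy=3.3,interpolation=cv2.INTER_CUBIC))
E
```

```text
clock: 8.43
position: [0.4046, 0.0867, 0.2065]
ee_rot: [-0.63, 0.705, -0.059, -0.32]
contact_force: [0.5, 0.1, -1.6]
width: 0.0582
8.425 [0.4046 0.0867 0.2065] [ 0.1518  0.3705  1.5667 -0.1253  1.7444 -1.7921] 0.05820730723146284 (array([125.7881,   1.0053,  52.3629]), array([-0.0169,  0.1072, -0.2647])) [ 0.5182  0.0754 -1.5838] [ 0.1155 -0.2459 -0.0051]
(array([0.05, 4.21, 0.09]), array([ 0.002, -0.013,  0.033]), 'rows>=0.7')
```

View pics/s7z.png

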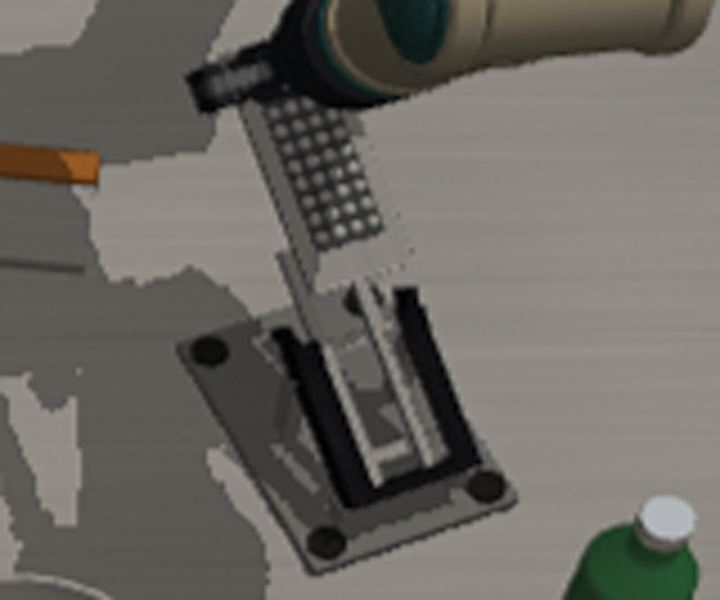

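View pics/t7z.png

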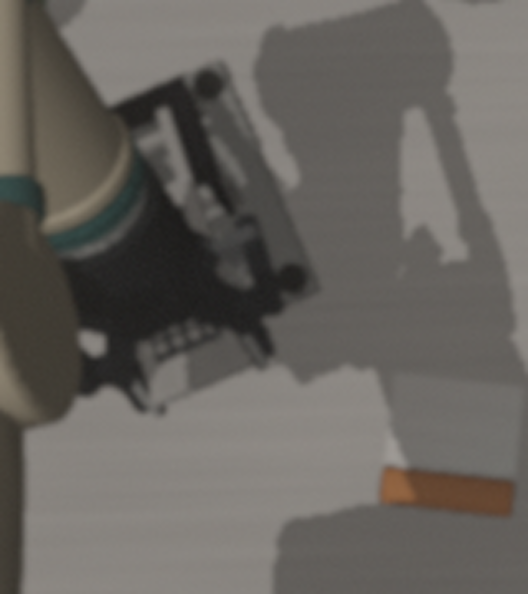

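View pics/w7.png

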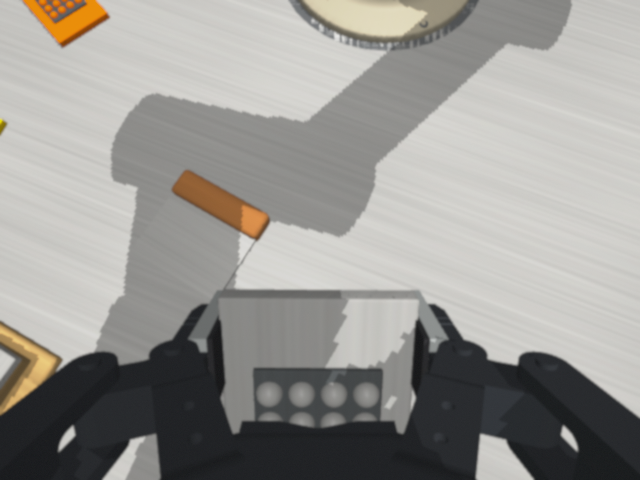

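```bash
python3 -m jog '[110,0.05,2,0.09,0,-0.01,0.03, 110,0.05,4.2,0.09,0,-0.01,0.03, 110,0.05,4.5,0.09,0,-0.01,0.03, 110,0.05,4.5,0.09,0,-0.01,0.03, 110,0.05,4.5,0.09,0,-0.01,0.03]'; python3 - <<'E'
from h import *
from rig import *
s=get_state();print(s['clock'],s['width'],plate(s),'F tool-in-bed',B.T@s['contact_force'],s['moment'])
print(goto(s,.125,0,.000))
d=fixed()
a=d['scene']['color'][190:320,340:490];cv2.imwrite("pics/s8z.png",cv2.resize(a,None,fx=5,fy=4.6,interpolation=cv2.INTER_CUBIC))
E
```

```text
clock: 9.2
position: [0.3828, 0.0797, 0.1674]
ee_rot: [-0.629, 0.705, -0.06, -0.323]
contact_force: [-0.2, -0.3, -2.5]
width: 0.0581
9.2 0.05812422351493271 (array([124.3697,  -0.9455,   6.8386]), array([-0.045 , -0.0731,  0.0307])) F tool-in-bed [-1.1161  0.1826 -2.2941] [ 0.1296 -0.3571 -0.0382]
(array([-0.06,  0.69, -0.08]), array([ 0.006,  0.009, -0.004]), 'rows>=0.1')
```

View pics/s8z.png

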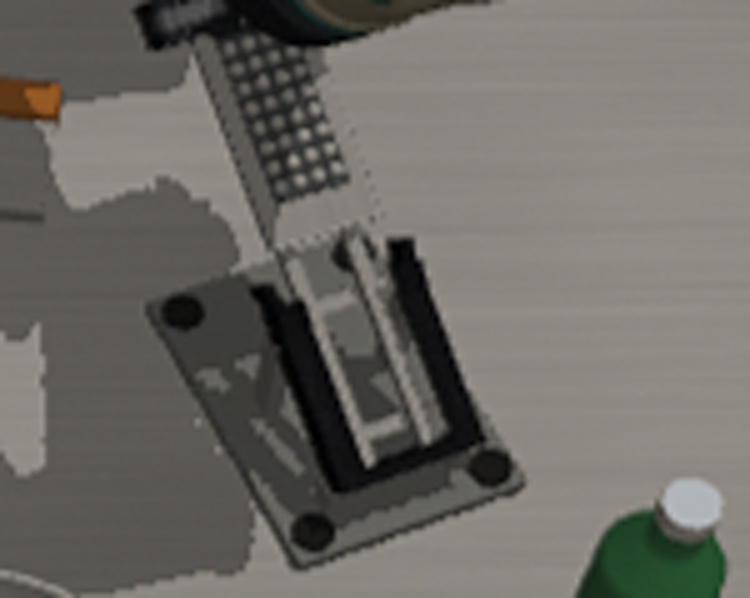

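```bash
cat >> h.py <<'E'
def avg(n=12):
    from rig import get_state,get_image
    L=[]
    for i in range(n):
        L.append(get_state());get_image('top')
    P=np.array([plate(s)[0] for s in L]);A=np.array([plate(s)[1] for s in L]);F=np.array([B.T@s['contact_force'] for s in L])
    print('t',L[-1]['clock'],'plate',P.mean(0),'sd',P.std(0),'rot',A.mean(0),'F',F.mean(0),'w',L[-1]['width'])
    q=L[-1]
    return dict(position=np.mean([s['position'] for s in L],0),ee_rot=Ro.from_quat([s['ee_rot'] for s in L],scalar_first=True).mean().as_quat(scalar_first=True))
E
python3 - <<'E'
from h import *
s=avg()
print(goto(s,.125,0,.0))
E
```

```text
t 9.85 plate [124.6638  -1.1848   5.9056] sd [0.1122 0.0626 0.2857] rot [-0.0284 -0.0955  0.1326] F [-0.8008 -0.0168 -1.7762] w 0.057954261423421756
(array([-0.03,  0.6 , -0.11]), array([ 0.004,  0.012, -0.017]), 'rows>=0.1')
```

```bash
python3 -m jog '[110,0,0.3,-0.1,0,0.01,-0.02, 110,0,0.5,-0.11,0,0.01,-0.02, 110,0,0.5,-0.11,0,0.01,-0.02]'; python3 - <<'E'
from h import *
s=avg(8)
d=fixed()
a=d['scene']['color'][210:290,370:450];cv2.imwrite("pics/s9z.png",cv2.resize(a,None,fx=7,fy=7,interpolation=cv2.INTER_CUBIC))
E
```

```text
clock: 10.28
position: [0.3795, 0.0775, 0.1625]
ee_rot: [-0.629, 0.705, -0.06, -0.322]
contact_force: [0.9, 0.5, -1.2]
width: 0.058
t 10.625 plate [124.8584  -0.0237   0.8291] sd [0.0756 0.0104 0.1253] rot [-0.0202 -0.0137 -0.0047] F [-0.9432  0.0231 -1.3965] w 0.058050131507525464
```

View pics/s9z.png

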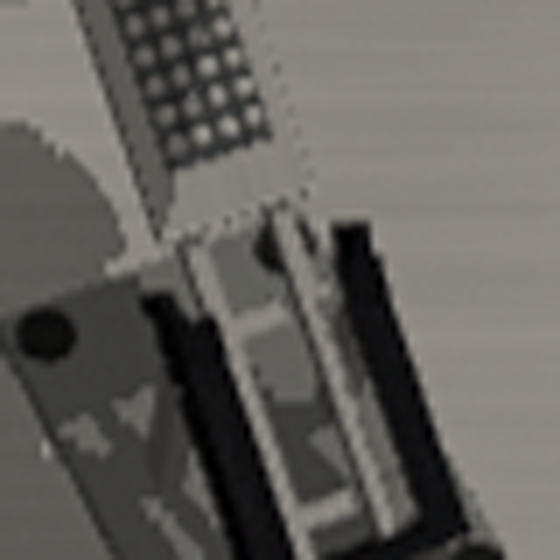

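```bash
python3 -m jog '[110,0,0.08,0,0,0,0, 110,0,0.08,0,0,0,0]'; python3 - <<'E'
from h import *
s=avg(6)
E
python3 -m jog '[110,0,0.1,0,0,0,0, 110,0,0.1,0,0,0,0]'; python3 - <<'E'
from h import *
s=avg(6)
E
```

```text
clock: 11.02
position: [0.3794, 0.0774, 0.1619]
ee_rot: [-0.629, 0.705, -0.06, -0.322]
contact_force: [-0.5, 0.2, -2.1]
width: 0.058
t 11.275 plate [124.8346  -0.018    0.0489] sd [0.0136 0.0076 0.0262] rot [-0.0216 -0.0134 -0.0086] F [-1.2079  0.1914 -1.4583] w 0.05791990951817702
clock: 11.58
position: [0.379, 0.0772, 0.1611]
ee_rot: [-0.629, 0.705, -0.06, -0.322]
contact_force: [0.1, 0.8, -1.0]
width: 0.0582
t 11.825 plate [124.8246  -0.0041  -0.843 ] sd [0.0125 0.0085 0.0197] rot [-0.0252 -0.0124 -0.0212] F [-0.7293  0.0957 -0.3889] w 0.05819389140295183
```

```bash
python3 -m jog '[110,0,0.07,0,0,0,0, 110,0,0.07,0,0,0,0]'; python3 - <<'E'
from h import *
s=avg(8)
E
```

```text
clock: 12.12
position: [0.3786, 0.0771, 0.1605]
ee_rot: [-0.629, 0.705, -0.06, -0.322]
contact_force: [0.0, 0.6, 0.1]
width: 0.058
t 12.475 plate [124.8398  -0.002   -1.5847] sd [0.0064 0.0061 0.0206] rot [-0.0252 -0.0137 -0.0141] F [-0.7718 -0.0527  0.4372] w 0.0582976265024211
```

```bash
python3 -m jog '[110,0,-0.13,0,0,0,0, 110,0,-0.13,0,0,0,0]'; python3 - <<'E'
from h import *
from rig import *
s=avg(5)
im=get_image("wrist")['color'];cv2.imwrite("pics/w10.png",im)
g=cv2.cvtColor(im,cv2.COLOR_BGR2GRAY);
for c in (260,300): print(g[284:304,c].tolist(),g[360:376,c].tolist())
g=cv2.cvtColor(cv2.imread("pics/w7.png"),cv2.COLOR_BGR2GRAY);
for c in (260,300): print(g[284:304,c].tolist(),g[360:376,c].tolist())
print(goto(s,.095,0,-.0003))
E
```

```text
clock: 12.78
position: [0.3792, 0.0773, 0.1615]
ee_rot: [-0.629, 0.705, -0.06, -0.322]
contact_force: [1.3, 0.2, -1.3]
width: 0.0581
t 12.975 plate [124.7971  -0.0179  -0.4543] sd [0.0101 0.0041 0.0198] rot [-0.0221 -0.0156 -0.0015] F [-1.3328  0.3849 -0.683 ] w 0.05798057881984503
[216, 217, 216, 213, 196, 163, 124, 105, 103, 104, 105, 105, 107, 115, 126, 135, 137, 136, 137, 136] [134, 134, 134, 134, 134, 134, 127, 107, 77, 63, 66, 72, 73, 72, 73, 72]
[212, 213, 215, 214, 207, 183, 153, 140, 140, 141, 142, 143, 141, 135, 133, 137, 141, 142, 141, 142] [140, 140, 140, 139, 140, 139, 133, 112, 83, 64, 64, 70, 71, 71, 71, 72]
[211, 210, 210, 207, 192, 160, 123, 104, 101, 102, 103, 104, 105, 111, 122, 131, 135, 135, 134, 134] [132, 131, 131, 132, 132, 131, 124, 105, 77, 62, 65, 70, 72, 71, 70, 71]
[215, 213, 212, 208, 198, 170, 130, 106, 103, 104, 105, 105, 107, 112, 122, 133, 138, 138, 139, 139] [137, 137, 137, 138, 137, 136, 130, 111, 82, 63, 62, 68, 70, 71, 70, 70]
(array([ 2.98, -0.02, -0.  ]), array([0.003, 0.002, 0.   ]), 'rows>=0.5')
```

```bash
python3 -m jog '[110,1,0,0,0,0,0, 110,2,0,0,0,0,0, 110,3,0,0,0,0,0, 110,3,0,0,0,0,0]'; python3 - <<'E'
from h import *
s=avg(4)
d=fixed()
a=d['scene']['color'][210:300,370:460];cv2.imwrite("pics/s11z.png",cv2.resize(a,None,fx=6.5,fy=6.5,interpolation=cv2.INTER_CUBIC))
E
```

```text
clock: 13.58
position: [0.4037, 0.0873, 0.1448]
ee_rot: [-0.629, 0.705, -0.06, -0.322]
contact_force: [-0.0, 0.3, -1.7]
width: 0.0579
t 13.725 plate [94.2033 -0.0097 -0.4144] sd [0.4465 0.0082 0.0432] rot [-0.0234 -0.0247 -0.0113] F [-1.2777  0.1002 -0.7605] w 0.05830863602199531
```

View pics/s11z.png

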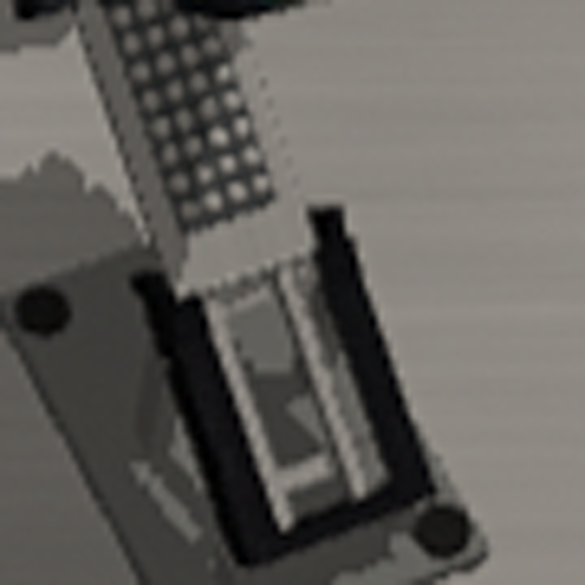

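```bash
python3 -m jog '[110,0.7,0,0,0,0,0, 110,1.4,0,0,0,0,0, 110,2,0,0,0,0,0, 110,2,0,0,0,0,0]'; python3 - <<'E'
from h import *
s=avg(4)
E

```

```text
clock: 14.38
position: [0.4192, 0.0936, 0.1345]
ee_rot: [-0.629, 0.705, -0.06, -0.322]
contact_force: [1.1, 0.7, -0.5]
width: 0.0581
t 14.525 plate [74.2608 -0.0138 -0.2954] sd [0.2612 0.0082 0.026 ] rot [-0.0247 -0.0199 -0.0419] F [-1.4438 -0.5493 -0.039 ] w 0.05835617936215875
```

```bash
python3 -m jog '[110,0.7,0,0,0,0,0, 110,1.5,0,0,0,0,0, 110,2.3,0,0,0,0,0, 110,3,0,0,0,0,0, 110,3,0,0,0,0,0]'; python3 - <<'E'
from h import *
s=avg(4)
E

```

```text
clock: 15.2
position: [0.4432, 0.1034, 0.1186]
ee_rot: [-0.63, 0.705, -0.06, -0.322]
contact_force: [1.9, 1.3, -0.0]
width: 0.0581
t 15.35 plate [43.8539 -0.0073 -0.1437] sd [0.2616 0.0066 0.0162] rot [-0.0281 -0.0191 -0.1046] F [-2.1993  0.1983  0.762 ] w 0.05822187765727508
```

```bash
python3 -m jog '[110,0.7,0,0,0,0,0, 110,1.5,0,0,0,0,0, 110,2.3,0,0,0,0,0, 110,3,0,0,0,0,0, 110,3,0,0,0,0,0]'; python3 - <<'E'
from h import *
from rig import *
s=avg(6)
im=get_image("wrist")['color'];cv2.imwrite("pics/w14.png",im)
E

```

```text
clock: 16.02
position: [0.4665, 0.113, 0.1029]
ee_rot: [-0.629, 0.705, -0.06, -0.322]
contact_force: [2.3, 1.6, 3.5]
width: 0.058
t 16.275 plate [13.7991 -0.0298 -0.0379] sd [0.0108 0.0076 0.0308] rot [-0.0258 -0.0168 -0.1108] F [-1.1742 -0.0626  3.8191] w 0.05795919091617367
```

View pics/w14.png

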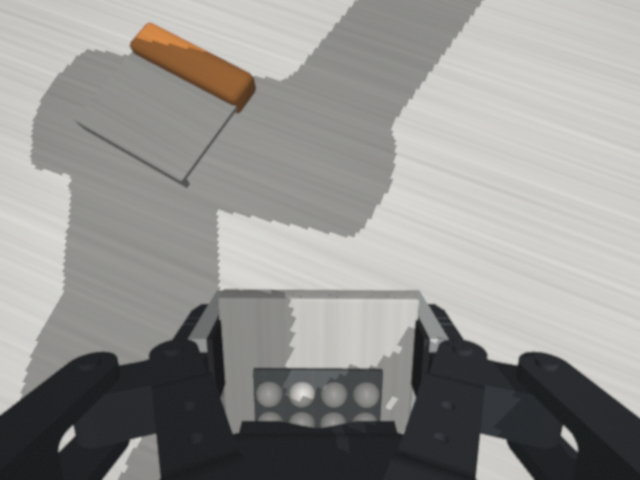

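```bash
python3 -m jog '[110,0.5,0,0,0,0,0, 110,0.9,0,0,0,0,0, 110,1.2,0,0,0,0,0, 110,1.3,0,0,0,0,0, 110,1.3,0,0,0,0,0]'; python3 - <<'E'
from h import *
s=avg(5)
E
python3 -m jog '[110,0.1,0,0,0,0,0, 110,0.1,0,0,0,0,0]'; python3 - <<'E'
from h import *
s=avg(5)
E

```

```text
clock: 17.0
position: [0.4745, 0.1162, 0.0975]
ee_rot: [-0.629, 0.705, -0.062, -0.323]
contact_force: [0.2, 0.3, 7.2]
width: 0.0582
t 17.2 plate [ 3.5255 -0.0345 -0.3485] sd [0.0073 0.0088 0.0059] rot [-0.0256 -0.0058  0.1967] F [3.2603 0.131  6.1257] w 0.05808942343563863
clock: 17.5
position: [0.4752, 0.1166, 0.097]
ee_rot: [-0.629, 0.705, -0.062, -0.323]
contact_force: [-0.0, -0.0, 8.1]
width: 0.058
t 17.7 plate [ 2.6317 -0.0457 -0.3519] sd [0.0074 0.0145 0.0136] rot [-0.0252 -0.0053  0.205 ] F [3.5244 0.2443 6.478 ] w 0.05776913098272027
```

```bash
python3 -m jog '[110,0.1,0,0,0,0,0, 110,0.1,0,0,0,0,0]'; python3 - <<'E'
from h import *
from rig import *
s=avg(5);print(get_state()['qpos'])
E
python3 -m jog '[110,0.1,0,0,0,0,0, 110,0.1,0,0,0,0,0]'; python3 - <<'E'
from h import *
from rig import *
s=avg(5)
im=get_image("wrist")['color'];cv2.imwrite("pics/w15.png",im)
d=fixed()
a=d['scene']['color'][210:300,370:460];cv2.imwrite("pics/s15z.png",cv2.resize(a,None,fx=6.5,fy=6.5,interpolation=cv2.INTER_CUBIC))
E

```

```text
clock: 18.0
position: [0.476, 0.1169, 0.0965]
ee_rot: [-0.629, 0.705, -0.062, -0.323]
contact_force: [0.2, 0.2, 7.1]
width: 0.0585
t 18.2 plate [ 1.6444 -0.0481 -0.3611] sd [0.0044 0.0115 0.0083] rot [-0.0247 -0.0063  0.2071] F [3.5625 0.0418 6.3258] w 0.05826288700566539
[ 0.1808  0.5755  1.5108 -0.1101  1.6074 -1.7505]
clock: 18.5
position: [0.4768, 0.1172, 0.096]
ee_rot: [-0.629, 0.705, -0.062, -0.323]
contact_force: [0.8, -0.2, 6.7]
width: 0.0577
t 18.7 plate [ 0.6314 -0.0426 -0.3543] sd [0.0066 0.0091 0.006 ] rot [-0.0252 -0.0049  0.205 ] F [3.2026 0.0203 6.0399] w 0.058081738747429175
```

View pics/w15.png

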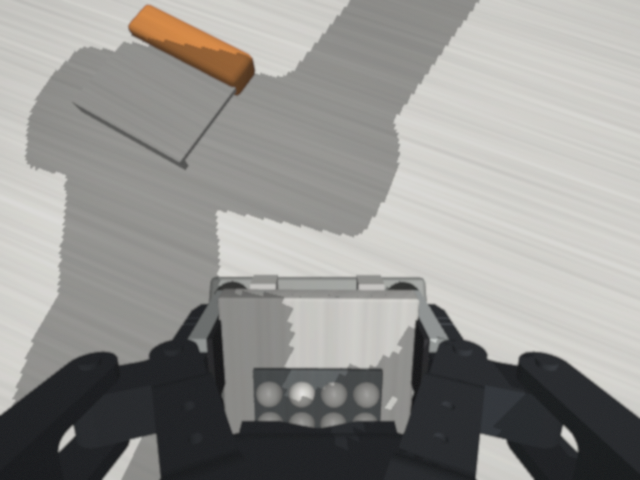

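View pics/s15z.png

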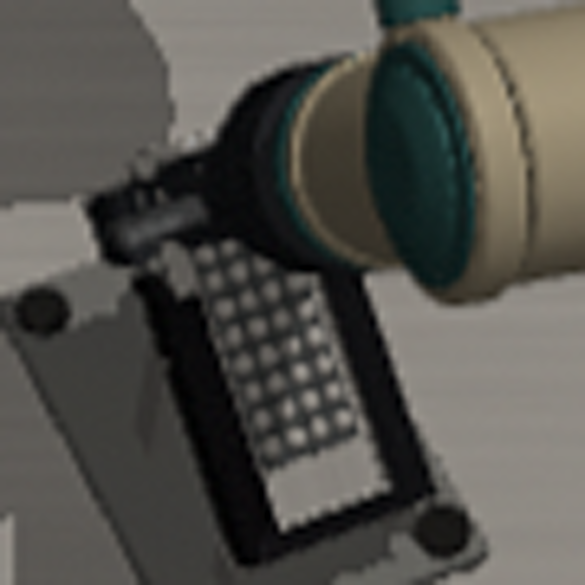

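```bash
for i in 1; do python3 -m jog '[110,0.1,0,0,0,0,0, 110,0.1,0,0,0,0,0]'; done; python3 - <<'E'
from h import *
s=avg(4)
E
python3 -m jog '[110,0.1,0,0,0,0,0, 110,0.1,0,0,0,0,0]'; python3 - <<'E'
from h import *
s=avg(4)
E

```

```text
clock: 19.15
position: [0.4771, 0.1173, 0.0957]
ee_rot: [-0.629, 0.704, -0.062, -0.324]
contact_force: [0.2, -1.2, 7.5]
width: 0.0581
t 19.3 plate [ 0.152  -0.0565 -0.4236] sd [0.0222 0.0073 0.0106] rot [-0.0253 -0.0061  0.2708] F [4.2434 0.417  6.4984] w 0.05812159797949086
clock: 19.6
position: [0.4771, 0.1173, 0.0957]
ee_rot: [-0.628, 0.704, -0.063, -0.324]
contact_force: [-2.5, -0.7, 9.6]
width: 0.058
t 19.75 plate [ 0.1501 -0.0475 -0.549 ] sd [0.0052 0.0084 0.0065] rot [-0.0271 -0.0035  0.3932] F [7.0059 0.1424 7.4415] w 0.0580698437559016
```

```bash
python3 -m jog '[110,0.2,0,0,0,0,0, 110,0.2,0,0,0,0,0]'; python3 - <<'E'
from h import *
s=avg(4)
E

```

```text
clock: 20.05
position: [0.477, 0.1173, 0.0957]
ee_rot: [-0.627, 0.704, -0.064, -0.326]
contact_force: [-3.9, -2.2, 13.9]
width: 0.058
t 20.2 plate [ 0.1029 -0.0336 -0.8192] sd [0.0044 0.0155 0.0143] rot [-0.0316 -0.001   0.6395] F [11.6701  0.2772  9.8217] w 0.058019329258500306
```

```bash
python3 -m jog '[110,-0.25,0,0,0,0,0, 110,-0.25,0,0,0,0,0]'; python3 - <<'E'
from h import *
s=avg(3)
E
python3 -m jog '[60,0,0,0,0,0,0, 60,0,0,0,0,0,0, 30,0,0,0,0,0,0, 0,0,0,0,0,0,0, 0,0,0,0,0,0,0, 0,0,0,0,0,0,0]'; python3 - <<'E'
from h import *
from rig import *
s=avg(3)
im=get_image("wrist")['color'];cv2.imwrite("pics/w20.png",im)
E
```

```text
clock: 20.5
position: [0.4771, 0.1173, 0.0957]
ee_rot: [-0.628, 0.704, -0.062, -0.324]
contact_force: [-1.3, -0.5, 8.7]
width: 0.058
t 20.6 plate [ 0.1134 -0.0376 -0.4783] sd [0.0064 0.0211 0.0116] rot [-0.0277 -0.007   0.3127] F [5.7321 0.2126 7.3462] w 0.05768971452092114
clock: 21.4
position: [0.4793, 0.1182, 0.094]
ee_rot: [-0.629, 0.705, -0.06, -0.322]
contact_force: [0.2, 0.2, -0.4]
width: 0.0855
t 21.5 plate [-2.6619 -0.0646 -0.3615] sd [0.019  0.0034 0.0078] rot [-0.0212 -0.0147 -0.0037] F [ 0.0248 -0.1222  0.1465] w 0.08560350213459478
```

View pics/w20.png

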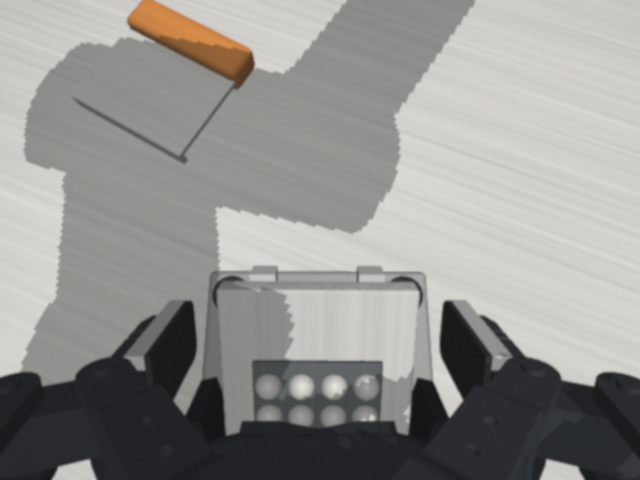

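Released. I'll retreat along the bed normal and take a square look at the fit.

```bash
python3 -m jog '[0,0,-2,0,0,0,0, 0,0,-5,0,0,0,0, 0,2,-9,0,0,0,0, 0,4,-14,0,0,0,0, 0,5.5,-16,0,0,0,0, 0,5.5,-16,0,0,0,0, 0,5.5,-16,0,0,0,0]'; python3 - <<'E'
from h import *
from rig import *
for i in range(4): get_image("top")
s=get_state();im=get_image("wrist")['color'];cv2.imwrite("pics/w21.png",im)
print(s['clock'],s['position'].tolist(),s['ee_rot'].tolist(),s['qd'])
d=fixed()
cv2.imwrite("pics/s21.png",d['scene']['color'])
cv2.imwrite("pics/w21z.png",cv2.resize(im[90:390,230:410],None,fx=2,fy=2,interpolation=cv2.INTER_CUBIC))
E
```

```text
clock: 22.48
position: [0.5999, 0.1676, 0.1999]
ee_rot: [-0.629, 0.704, -0.061, -0.323]
contact_force: [-0.4, -1.1, 0.3]
width: 0.0856
22.675 [0.5999941512705651, 0.16760860213452697, 0.20051504610788007] [-0.6292390598032188, 0.7044644581133928, -0.06077605874368676, -0.32263648825969626] [ 0.0007  0.0007 -0.0092 -0.0001 -0.0002 -0.0012]
```

View pics/w21.png

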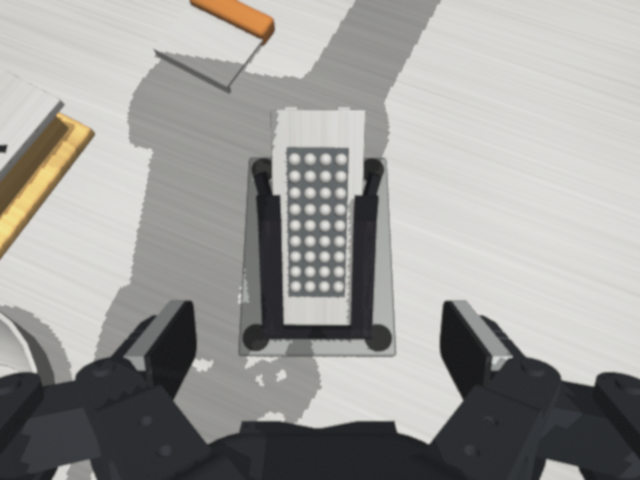

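View pics/w21z.png

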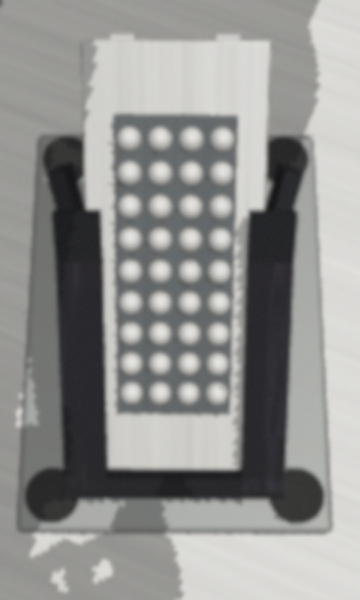

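View pics/s21.png

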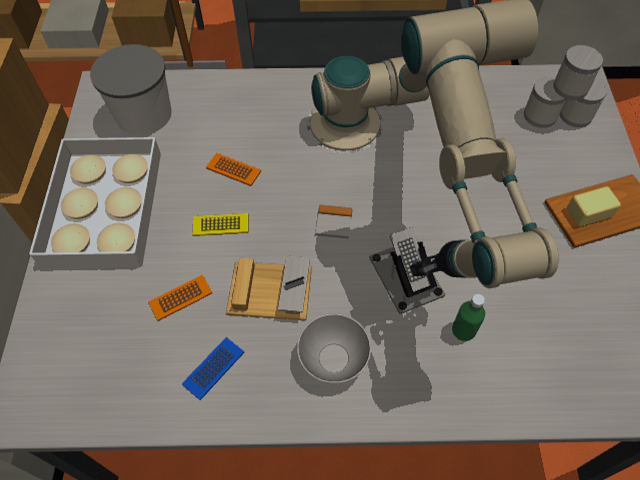

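```bash
python3 - <<'E'
from h import *
W=(np.array([0.5999941512705651, 0.16760860213452697, 0.20051504610788007]),[-0.6292390598032188, 0.7044644581133928, -0.06077605874368676, -0.32263648825969626])
for n,p,z in [('TL',(271.8,110.5),.008),('TR',(365,110.5),.008),('low end L',(285,325),.008),('low end R',(350,325),.008),('teeth TL',(287,147.5),.010),('TR',(348.5,147.5),.01),('teeth BL',(289,296.2),.01),('BR',(344,296.2),.01),('runner tip',(290,107.3),0),('lipL',(283,280),.0105),('lipR',(351.8,280),.0105)]:
    print(n,bedhit(wray(*W,p),B,O,z)*1000)
E
```

```text
TL [74.5175 28.5451  8.    ]
TR [ 74.5213 -30.1578   8.    ]
low end L [-75.0505  23.4446   8.    ]
low end R [-75.0353 -23.9044   8.    ]
teeth TL [51.8058 19.2838 10.    ]
TR [ 51.8099 -20.0852  10.    ]
teeth BL [-51.4045  19.9493  10.    ]
BR [-51.3936 -19.0004  10.    ]
runner tip [76.6613 17.5649  0.    ]
lipL [-38.9072  23.8727  10.5   ]
lipR [-38.8947 -24.2024  10.5   ]
```

```bash
python3 -c "
from rig import *
print(get_state()['contact_force'],sign_off())"
```

```text
the job is handed in; nothing more can be done
[ 0.36888299  0.34930168 -0.11844204] None
```

The grating plate is in the stand, teeth up and against the lower stop, and I handed the job in at about 23 s of the 51 s allowed. I gripped it by its two long edges near one end, lined it up above the open upper end and laid it on the runners. I then slid it down until the stop pushed back (about 12 N) without it moving further. After that I released it and backed off.

**Last checks (wrist picture from square above the bed):**

| Check | Measured | Allowed |
|---|---|---|
| Along the slope | about -0.3 mm | ±4 mm |
| Across | about -0.5 mm | ±3 mm |
| In line | about 0.5° | 4° |

- **Height and flatness:** I did not measure these directly. The plate sits under the lips, and its outline fits a plate lying on the runners.
- **Robot clear:** the external force reading was near zero at hand-in.
- **Other objects:** by eye in the last scene picture, the slicer, bowl, bottle and scraper are where they started. I did not measure this.

**Disagreements:**
- **Upper end:** the text says the stand's upper end points to the robot's left. The pictures showed it pointing back towards the robot and slightly right, so I followed the pictures.
- **Top camera:** it put the stand about 3 mm sideways from where the wrist camera put it. I used the wrist values, and the fit bore them out.
- **Runner contact:** this was felt about 0.5–1 mm lower than computed.
- **Final slide:** one 13 mm command near the end moved the plate only about 10 mm. I finished in 1 mm steps and did not find the cause.

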